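# Try a freshly cast bayonet lid on the coffee grinder, half-way to its lock

### The arm

A 7-joint arm with a two-finger parallel gripper is mounted at the origin on the work surface. World frame = base frame: x ahead of the robot, y to its left, z up, the work surface at z = 0. Lengths are in m, angles in rad, forces in N, time in s.
With the tool pointing down it reaches from about 0.4 to 0.9 m from the base axis. Payload 5.6 kg.
Tool frame: the origin (TCP) lies midway between the tips of the shut fingers; the grasp point (between the pads) lies 19 mm behind it; y points along the fingers, z is the direction in which the jaws open and shut, and the axes are right-handed (so a half turn about y gives the same grasp; the last joint's range is limited). The gripper opens to 92 mm and grips with 3 to 60 N. Pads are 20 mm wide; open, the fingers measure 128 mm over their backs; the gripper's body (75 mm by 189 mm) begins 69 mm behind the grasp point.
Start: joints at [1.062, 0.468, -0.012, 1.603, 0.006, 1.071, -0.056], TCP at [0.292, -0.581, 0.186] pointing down, gripper open.
Joint ranges: [-2.53, 2.53], [-0.31, 2.02], [-1.57, 1.55], [0.28, 2.44], [-1.29, 4.43], [0.15, 1.84], [-2.92, 2.92]. Speed limits (rad/s): [2.57, 2.57, 3.14, 3.14, 3.14, 3.14, 3.14].

### API

Orientations are given as a 3x3 rotation matrix whose columns are the frame's x, y, z axes.
In Python, from station import env, effector, solver, viewer, workorder, search_frame, tip_of gives the robot as it stands. Calls block until the motion is done:
- env.reach(position, orientation): joint-space move of the TCP to a pose.
- env.movel(position, frame=None, rate=0.15): straight line of the TCP; frame=None keeps the orientation; rate is the mean speed in m/s.
- env.goto_joints(angles): joint-space move.
- effector.release() and effector.grasp(squeeze=None): open the fingers fully, or close them until they stop; squeeze is the grip in N (None keeps the last).
- env.pause(seconds).
- solver.inverse_kinematics(position, orientation): joint angles nearest the present ones, or None.
- env.sense(): the state.
- viewer.read_camera(name): name is "scene" or "top"; returns (picture, depth): 420x560x3 uint8, red, green, blue; 420x560 float32, m along the optical axis (not along the pixel's ray), 0 where there is no reading.
- viewer.camera_info(name): a dict with "intrinsics" (3x3 intrinsics, pixels), "eye" and "rotation" of the camera in the world. Camera axes: x right, y up, looking along -z (the intrinsics and any distortion apply to the point x, -y, -z); pixel columns grow to the right and rows downward; lengths in m; the calibration is good to about 2 mm. A picture is of the moment at which its call begins. camera_info takes no time and is no camera call.
A pose or a line that the arm cannot do raises env.PlanningError and nothing moves.
- workorder.finish_job(): hands the job in, once; it reports no verdict.
Trained networks look in the newest picture that a camera, given by its name, has taken for a name from the list of things; names that differ only in an ending like _2 or _b are one class to them, and where a whole thing is asked for, a point or a joint stands for the part that bears it (a point fixed in the world has none). Each returns a list of dicts, best first, with "score" (0 to 1); they miss things now and then, are a little off and sometimes report something else, mostly with a low value. They report only what shows in the picture. A call takes as long as a camera call. They do not tell look-alikes from the thing itself.
- search_frame(camera, name): "at" ([x, y, z] in m, in world coordinates, good to about 4 mm: the middle of the surface that is visible of it).
- tip_of(camera, name): "at" ([x, y, z] in m, in world coordinates, good to about 4 mm: a listed point, or the origin of a listed thing).
The state is a dict: "t": time; "joint_positions": joint angles; "joint_velocities": joint speeds; "tau": joint torques, N m; "ee_pos": TCP position; "tcp_rot": TCP orientation; "wrist_force": force on the tool from outside, world axes, zero at the start; "moment": the same for the moment, N m; "gripper_width": finger opening in m.
Only numpy, scipy, OpenCV 4.12 (cv2) and the standard library are available. Lean on these libraries where they do the work, as an engineer would, in place of code of your own. Each camera call takes 0.05 s, during which the arm holds its last target.

### The job

The new lid for the coffee grinder has set in its open plaster mould: lift it out by its grip bar, set it into the grinder's collar with the bar in line with the two ears so that its lugs drop fully home through the slots, and twist it clockwise (seen from above) against the switch spring. Stop half-way to the lock, which clicks when the bar lies square across the ears, so with the bar at 45 degrees to the ears, and never turn it on into the lock. Finish while still holding the lid there in the gripper, and leave the other things on the table where they are.

Things in the scene. Friction and masses are not known exactly. Their poses are not given: they have to be found in the camera images.
- lid_bar (a point): cast grey lid, loose, about 80 g: disc 80 mm across, 5 mm thick, with an upright grip bar on top (46 mm long, 12 wide, 30 high) and a plug with two lugs below (see lid). This point: centre of the bar, half-way up, 15 mm above the disc's top, 33 mm above the lid's underside. x along the bar (and lugs), z up; the same after a half turn
- lid: the same lid, origin at the centre of its underside. Plug 53 mm across, 13 mm deep under the disc; at its foot two lugs, 11 mm wide, 5 mm thick, reach 35.5 mm from the axis on the line of the bar (x)
- mould_top (a point): open mould, fixed: round white plaster block 124 mm across, 29 mm high, with a cavity in the lid's shape (2.5 to 3 mm play all round); the lid lies in it bar upward, disc about flush with the mould's top. This point: centre of its top face; x along the lug pockets, z up. Mould and grinder may be on either side of the table
- collar_top (a point): centre of the top of the grinder's black collar, 115 mm above the table, 94 mm across; z up, x along the two black ears (14 mm wide, out to 59 mm from the axis) and the two slots at their inner ends; same after a half turn. Mouth 59 mm across, slots 17 mm wide. Lid home: disc on the collar, lid_bar 20 mm above this point (2 mm play up); lugs not through the slots: 13 mm higher
- grinder: coffee grinder, fixed, steel; origin at its foot, axes as collar_top. The lid in it turns only clockwise from above, from bar in line with the ears (entry, 0 degrees) to bar square across them, in line with two small steel studs (lock, 90 degrees). Half-way is 45. A ball click resists from about 60 degrees on
- switch_ring (a joint): sprung ring in the collar, rad: 0 at rest, grows clockwise to 1.44 at the lock. The lugs meet it about 0.13 rad (0.03 to 0.22) after entry and push it; it then reads the lid's twist less that. Its spring pushes back with 0.07 N m at 0, 0.15 N m at half-way, and turns the lid back most or all of the way if let go
- half_center (a point): bystander: the other half of the mould, a loose plaster disc 120 mm across and 30 mm high, lying on a flat black trivet; its centre
- cup: bystander: amber glass cup in a steel holder, 66 mm across, 90 mm high, handle to +y; origin at its foot
- teapot: bystander: white ceramic teapot, 124 mm across the belly, 122 mm high, spout to its +x; origin at its foot
- jar: bystander: green glass jar with a steel cap, 76 mm across, 100 mm high; origin at its foot
- sugar_bowl: bystander: blue ceramic bowl, 110 mm across, 60 mm high; origin at its foot
- spoon_grip (a point): bystander: steel spoon 150 mm long lying flat; a point on its handle
Not all that is in view belongs to the job. Leave any pink look-alike of the lid alone. What is shaped like the grinder but blue is not meant.

How it is judged:
By the outcome, as a careful person would: the job done as asked, in the order asked, and still so for the second after the job is handed in, while the arm keeps its last pose, push and grip.
It also fails if it takes over 56 s, if anything falls off the work surface, if the arm or the gripper's body presses on something with over 40 N, if the wrist force passes 120 N, or if a joint passes its speed limit or range.

## Working session

There is one attempt and no reset: what is moved stays moved. The work goes in short steps, each a Python script; the robot and the scene stay as the last script left them, time stands still between calls to the robot, and variables do not carry over. Pictures are saved under pics/ and viewed, and the job is handed in when it is done.

```bash
ls; mkdir -p pics
python3 - <<'E'
from station import env, viewer, search_frame, tip_of
import cv2,numpy as np
for c in ("scene","top"):
    p,d=viewer.read_camera(c); cv2.imwrite(f"pics/{c}0.png",p[:,:,::-1]); np.save(f"pics/{c}0.npy",d)
    i=viewer.camera_info(c); print(c,i)
    for n in ("lid_bar","mould_top","collar_top","lid","grinder"):
        print(n,[(np.round(r["at"],3).tolist(),round(r["score"],2)) for r in tip_of(c,n)])
s=env.sense(); print(s)
E
```

```text
pics
scene {'intrinsics': array([[426.49506768,   0.        , 284.50644987],
       [  0.        , 426.49506768, 209.31392368],
       [  0.        ,   0.        ,   1.        ]]), 'eye': array([ 1.39174772, -0.08405143,  1.11688522]), 'rotation': array([[ 0.07794187, -0.76230765,  0.64250456],
       [ 0.99690782,  0.05313385, -0.057893  ],
       [ 0.00999353,  0.64503011,  0.76409181]])}
lid_bar [([0.488, 0.227, 0.045], 0.66), ([0.33, 0.209, 0.033], 0.63)]
mould_top [([0.49, 0.231, 0.032], 0.85), ([0.436, -0.22, -0.002], 0.47)]
collar_top [([0.44, -0.222, 0.116], 0.85), ([0.616, -0.174, 0.113], 0.77)]
lid [([0.327, 0.207, -0.004], 0.78), ([0.493, 0.232, 0.012], 0.66)]
grinder [([0.616, -0.174, 0.002], 0.66), ([0.439, -0.22, -0.003], 0.57)]
top {'intrinsics': array([[407.45525922,   0.        , 281.50618348],
       [  0.        , 407.45525922, 208.2878573 ],
       [  0.        ,   0.        ,   1.        ]]), 'eye': array([0.44890107, 0.01447685, 1.13888926]), 'rotation': array([[ 0.00890058,  0.99708158, -0.07582282],
       [-0.99945502,  0.01128087,  0.03102251],
       [ 0.03
[... 474 characters left out ...]
43202, -0.0562854 ]), 'joint_velocities': array([-0.00123883, -0.00043975, -0.00044136,  0.00136537,  0.00035668,
       -0.00056824,  0.00072688]), 'tau': array([-4.63773813e-04, -5.20135653e+01, -1.23153478e-02, -2.43950325e+01,
       -5.65831305e-02,  1.14742081e-02,  2.28874626e-05]), 'ee_pos': array([ 0.2918933 , -0.58077006,  0.18599949]), 'tcp_rot': array([[-8.93497095e-01, -2.45143694e-05,  4.49068970e-01],
       [-4.49068970e-01, -2.03015893e-05, -8.93497096e-01],
       [ 3.10203316e-05, -9.99999999e-01,  7.13076841e-06]]), 'wrist_force': array([ 1.10054195,  0.15386185, -0.1315546 ]), 'moment': array([ 0.00688728, -0.00034917, -0.00063505]), 'gripper_width': 0.09188103177135734}
```

View pics/scene0.png

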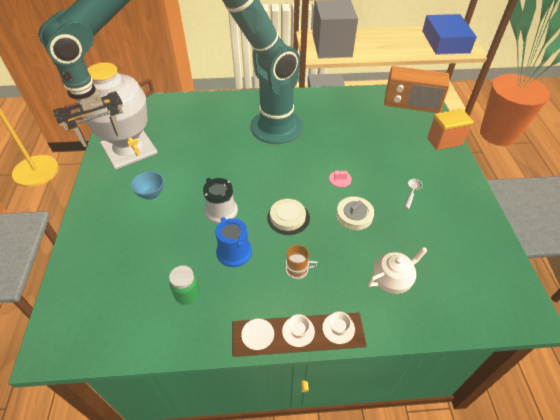

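View pics/top0.png

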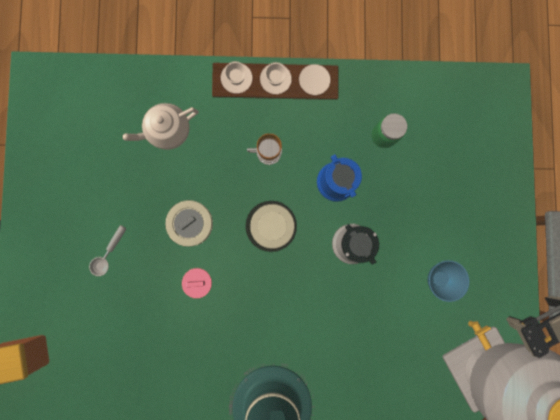

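Run:
```python
import cv2,numpy as np
p=cv2.imread("pics/top0.png")
def crop(c,r,h): return cv2.resize(p[r-h:r+h,c-h:c+h],(400,400),interpolation=cv2.INTER_CUBIC)
from station import viewer
i=viewer.camera_info("top")
def px(P):
    q=i["rotation"].T@(np.array(P)-i["eye"]); K=i["intrinsics"]
    return K[0,0]*q[0]/-q[2]+K[0,2], -K[1,1]*q[1]/-q[2]+K[1,2]
for P in ([.489,.23,.03],[.44,-.22,.115],[.615,-.175,.115],[.33,.207,.03]): print(px(P))
a=px([.489,.23,.03]);
b=px([.44,-.22,.115]); c=px([.615,-.175,.115])
f=lambda a:crop(int(a[0]),int(a[1]),35)
cv2.imwrite("pics/crop0.png",np.hstack([f(a),f(b)])); cv2.imwrite("pics/crop1.png",f(c))
```

```text
(np.float64(188.9201645592908), np.float64(223.57003935739792))
(np.float64(361.53482520995044), np.float64(243.52869138619056))
(np.float64(343.59212975724984), np.float64(174.4936855865882))
(np.float64(196.0195794873316), np.float64(283.0792335588898))
```

View crop.

The top picture shows these candidates:
- **Lid:** grey lid in the white mould at (188,223), against the pink look-alike at (196,283). I choose the grey one.
- **Mould:** white block at (188,223), against the other half on its trivet at (271,226). I choose the block holding the lid.
- **Grinder:** steel with black collar at (361,243), against the blue one at (343,175). I choose the steel one.

Next I'll check the choice in close crops.

View pics/crop0.png

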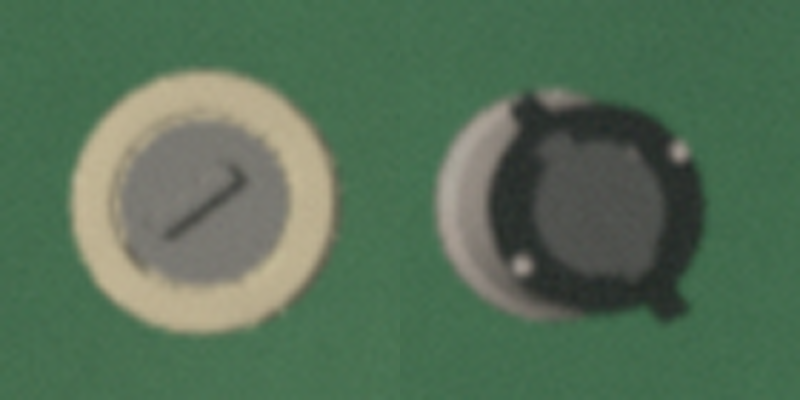

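The left crop shows the grey lid in the cream mould. The bar's shadow edge runs (165,240) to (245,180). In the right crop, the steel grinder's black collar has ears at (530,105) and (668,305) and studs at (522,265) and (680,150). The choice is confirmed, so I'll measure it from the point clouds.

```bash
cat > hlp.py <<'E'
import numpy as np, cv2
from station import viewer
def cloud(c,n=4):
    P=[];D=[]
    for _ in range(n):
        p,d=viewer.read_camera(c); P.append(p.astype(float)); d=d.copy(); d[d==0]=np.nan; D.append(d)
    p=np.mean(P,0); d=np.nanmedian(D,0)
    i=viewer.camera_info(c);K=i["intrinsics"]
    v,u=np.mgrid[0:420,0:560]
    q=np.stack([(u-K[0,2])/K[0,0]*d,-(v-K[1,2])/K[1,1]*d,-d],-1)
    return p,q@i["rotation"].T+i["eye"]
def circ(xy):
    from scipy.optimize import least_squares
    r=least_squares(lambda a:np.hypot(*(xy-a[:2]).T)-a[2],[*xy.mean(0),.05],loss='soft_l1',f_scale=.001)
    return r.x
E
python3 - <<'E'
from hlp import *
out={}
for c in ("top","scene"):
    p,X=cloud(c); np.savez(f"pics/{c}1.npz",p=p,X=X)
    print(c)
    for nm,ctr,zs in (("mould",(.489,.23),[(.022,.036),(.045,.07)]),("coll",(.44,-.22),[(.105,.125)])):
        for lo,hi in zs:
            m=(np.hypot(X[...,0]-ctr[0],X[...,1]-ctr[1])<.07)&(X[...,2]>lo)&(X[...,2]<hi)
            x=X[m]; print(nm,lo,hi,m.sum(),np.round(x.mean(0),4),"zmed",np.median(x[:,2]),"bbox mid",(x.min(0)+x.max(0))/2,np.ptp(x,axis=0))
            if lo in(.045,):
                w,V=np.linalg.eigh(np.cov(x[:,:2].T)); print("axis deg",np.degrees(np.arctan2(V[1,1],V[0,1])),np.sqrt(w))
            if nm=="coll":
                x2=x[:,:2]
                from scipy.spatial import ConvexHull
                r=np.hypot(*(x2-x2.mean(0)).T); 
                # outer boundary per angle
                cc=x2.mean(0)
                for it in range(5):
                    a=np.arctan2(*(x2-cc).T[::-1]); r=np.hypot(*(x2-cc).T)
                    b=np.digitize(a,np.linspace(-np.pi,np.pi,49))
                    e=np.array([x2[b==k][np.argmax(r[b==k])] for k in np.unique(b)])
                    er=np.hypot(*(e-cc).T); f=circ(e[er<.052]); cc=f[:2]
                print("circle",f)
                ear=x2[np.hypot(*(x2-cc).T)>.051]; d=ear-cc; an=np.arctan2(d[:,1],d[:,0])
                print("ear n",len(ear),"deg",np.degrees(np.angle(np.mean(np.exp(2j*an)))/2), np.round(np.degrees(an)))
                # studs
                col=p[m]; br=col.sum(1)
                s=br>330; print("studs",np.c_[x[s],br[s]].round(3)[:20])
E
```

```text
top
mould 0.022 0.036 1509 [0.4902 0.2319 0.0282] zmed 0.02838323687694988 bbox mid [0.48963946 0.2317229  0.02897384] [0.12225269 0.12177667 0.01394322]
mould 0.045 0.07 92 [0.4899 0.2314 0.0565] zmed 0.05739781697038682 bbox mid [0.48965561 0.2311431  0.05266027] [0.03238549 0.03922403 0.01485985]
axis deg 128.28191230369163 [0.00370602 0.01337975]
coll 0.105 0.125 689 [ 0.4383 -0.2166  0.1141] zmed 0.11437963747791358 bbox mid [ 0.43868943 -0.21687207  0.11119647] [0.10040699 0.09139129 0.01237196]
circle [ 0.43869334 -0.21720695  0.04607576]
ear n 37 deg 35.7643242283043 [  30.   35.   33.   31.   29.   39.   37.   34.   32.   30.   42.   41.
   38.   36.   34.   42.   40.   43. -139. -137. -146. -143. -141. -139.
 -137. -149. -147. -145. -143. -141. -150. -148. -146. -144. -150. -150.
 -148.]
studs [[ 4.6700e-01 -2.5200e-01  1.1400e-01  3.6750e+02]
 [ 4.6700e-01 -2.5500e-01  1.1300e-01  3.7775e+02]
 [ 4.6400e-01 -2.5200e-01  1.1600e-01  4.1875e+02]
 [ 4.6400e-01 -2.5400e-01  1.1700e-01  4.1925e+02]
 [ 4.6200e-01 -2.5200e-01  1.1600e-01  3.8025e+02]
 [ 4.6200e-01 -2.5400e-01  1.1
[... 984 characters left out ...]
39. -142. -144. -138. -140.   43.   38.   41.   43.
   30.   33.   34.   38.   42.   29.   31.   34.   37.   41.   30.   33.
   36.]
studs [[ 4.1500e-01 -1.8200e-01  1.1400e-01  5.7950e+02]
 [ 4.1700e-01 -1.7900e-01  1.1600e-01  4.8450e+02]
 [ 4.1900e-01 -1.8200e-01  1.1300e-01  4.5900e+02]
 [ 4.2100e-01 -1.7900e-01  1.1500e-01  4.0025e+02]
 [ 4.6200e-01 -2.5200e-01  1.1200e-01  3.8300e+02]
 [ 4.6700e-01 -2.5400e-01  1.1300e-01  4.7225e+02]
 [ 4.6700e-01 -2.5100e-01  1.1300e-01  5.5075e+02]
 [ 4.6600e-01 -2.4800e-01  1.1200e-01  3.6750e+02]
 [ 4.7000e-01 -2.5400e-01  1.1200e-01  3.9100e+02]
 [ 4.7000e-01 -2.5100e-01  1.1200e-01  3.8575e+02]
 [ 4.9100e-01 -1.8200e-01  1.0600e-01  3.6000e+02]]
```

```bash
cat >> hlp.py <<'E'
def R(jaw):
    a=np.radians(jaw); z=np.array([np.cos(a),np.sin(a),0]); y=np.array([0,0,-1.]); return np.stack([np.cross(y,z),y,z],1)
def st(env,tag=""):
    s=env.sense(); z=s["tcp_rot"][:,2]
    print(tag,"t%.2f"%s["t"],"p",np.round(s["ee_pos"],4),"jaw%.1f"%np.degrees(np.arctan2(z[1],z[0])),"F",np.round(s["wrist_force"],1),"M",np.round(s["moment"],3),"w%.4f"%s["gripper_width"]); return s
E
python3 - <<'E'
from hlp import *
from station import env,effector,solver
for P,j in (([.492,.232,.033],38),([.441,-.217,.25],-54.2),([.441,-.217,.125],-54.2),([.441,-.217,.125],-99.2),([.441,-.217,.125],125.8),([.441,-.217,.125],80.8)):
    q=solver.inverse_kinematics(np.array(P),R(j)); print(j,None if q is None else np.round(q,2))
env.reach(np.array([.492,.232,.15]),R(38)); st(env,"above")
p,X=cloud("top",1); cv2.imwrite("pics/above.png",cv2.resize(p[140:300,100:280,::-1].astype(np.uint8),None,fx=3,fy=3,interpolation=cv2.INTER_CUBIC))
p,X=cloud("scene",1); cv2.imwrite("pics/above_s.png",cv2.resize(p[130:280,270:450,::-1].astype(np.uint8),None,fx=4,fy=4,interpolation=cv2.INTER_CUBIC))
E
```

```text
38 [ 0.12  0.67 -0.81  1.93  0.66  0.82 -0.39]
-54.2 [ 0.59  0.15 -0.23  1.89  0.04  1.1  -0.59]
-54.2 [ 0.57  0.3  -0.22  2.03  0.08  0.83 -0.64]
-99.2 [ 0.45  0.29 -0.07  2.04  0.03  0.82 -1.37]
125.8 [ 1.37  0.71 -1.31  1.99  0.78  1.1   1.9 ]
80.8 [ 0.92  0.36 -0.63  2.01  0.28  0.86  1.55]
above t3.94 p [0.4925 0.2311 0.1498] jaw37.9 F [ 0.5  0.2 -0.6] M [-0.03  -0.101  0.001] w0.0920hlp.py:7: RuntimeWarning: All-NaN slice encountered
  p=np.mean(P,0); d=np.nanmedian(D,0)
```

View pics/above_s.png

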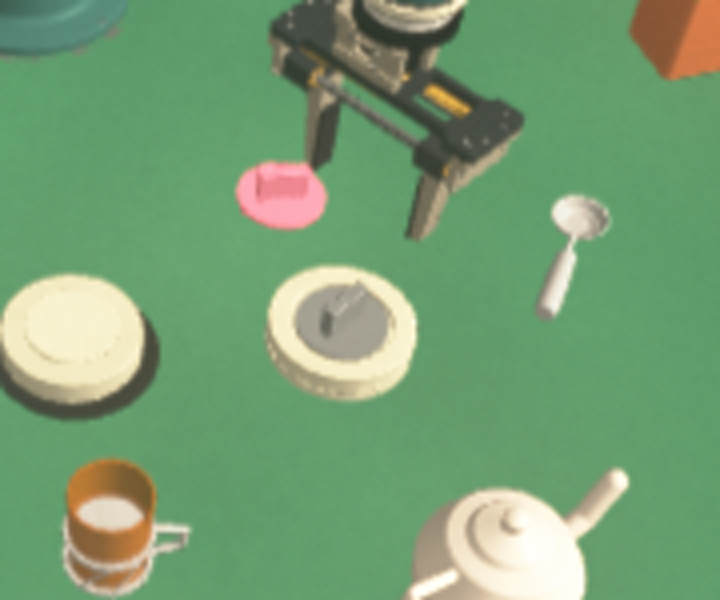

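Run:
```python
from hlp import *
from station import env,effector
def go(P,**k):
    try: env.movel(np.array(P),R(38),**k)
    except env.PlanningError as e: print(e)
go([.492,.232,.075]); st(env,"mid")
go([.492,.232,.034],rate=.06); s=st(env,"low")
p,X=cloud("scene",1); cv2.imwrite("pics/low_s.png",cv2.resize(p[130:280,270:450,::-1].astype(np.uint8),None,fx=4,fy=4,interpolation=cv2.INTER_CUBIC))
```

```text
mid t4.69 p [0.4922 0.2326 0.0755] jaw38.0 F [0.2 0.2 0.1] M [-0.018 -0.154  0.049] w0.0918
low t5.53 p [0.4921 0.2323 0.0341] jaw38.0 F [0.2 0.  0.2] M [-0.035 -0.119  0.048] w0.0922hlp.py:7: RuntimeWarning: All-NaN slice encountered
  p=np.mean(P,0); d=np.nanmedian(D,0)
```

View pics/low_s.png

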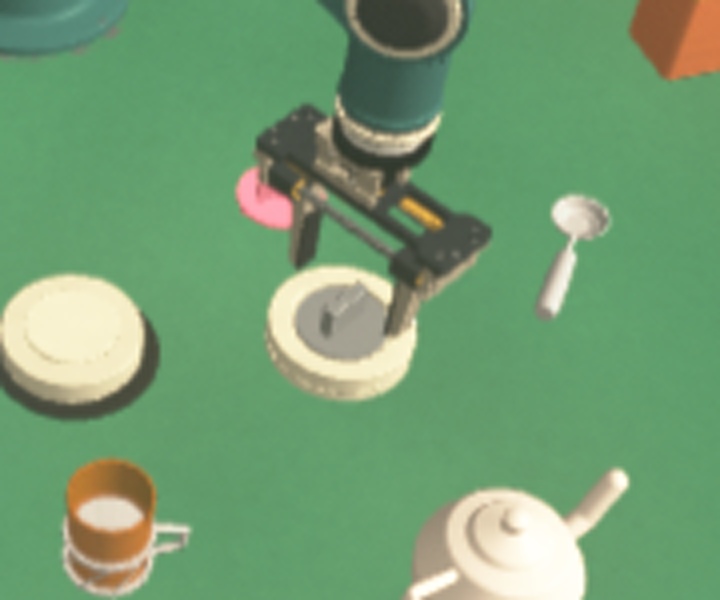

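The scene crop shows the fingers open either side of the bar, with tips at about (400,333) and (300,268) and the bar top at (345,295). The tips look slightly high or set back, so I'll check them by depth before closing.

```bash
python3 -W ignore - <<'E'
from hlp import *
from station import env,effector
a=np.radians(38)
for c in("scene","top"):
    p,X=cloud(c,2)
    ctr=np.array([.492,.232]); d=X[...,:2]-ctr
    j=d@[np.cos(a),np.sin(a)]; b=d@[-np.sin(a),np.cos(a)]
    for sgn in (1,-1):
        m=(j*sgn>.036)&(j*sgn<.075)&(abs(b)<.03)&(X[...,2]>.037)&(X[...,2]<.09)
        if m.sum()>3:
            print(c,sgn,m.sum(),"minz",np.sort(X[m][:,2])[:5].round(3),"j",np.percentile(j[m],[0,50,100]).round(3),"b",np.percentile(b[m],[0,25,50,75,100]).round(3))
    m=(abs(j)<.02)&(abs(b)<.035)&(X[...,2]>.05)&(X[...,2]<.065); print(c,"bar",m.sum(),X[m].mean(0).round(4) if m.sum() else 0,"j",j[m].mean(),"b",b[m].mean(), np.ptp(b[m]) if m.sum() else 0)
E
```

```text
scene 1 35 minz [0.06  0.063 0.065 0.066 0.067] j [0.051 0.059 0.065] b [-0.013 -0.011 -0.009 -0.006  0.008]
scene -1 43 minz [0.061 0.062 0.062 0.063 0.064] j [-0.057 -0.043 -0.039] b [-0.011 -0.01  -0.008 -0.001  0.009]
scene bar 46 [0.4975 0.2326 0.0558] j 0.004738098056531201 b -0.0029091989380627048 0.04570570563497448
top bar 0 0 j nan b nan 0
```

The open tips ride about 20 mm higher than when shut, because the fingers swing down as they close. In the same camera the bar lies centred between the fingers, both reading about 5 mm along the jaws. I'll close and lift.

```bash
python3 -W ignore - <<'E'
from hlp import *
from station import env,effector
effector.grasp(squeeze=40); st(env,"grasped")
env.movel(np.array([.492,.232,.05]),R(38),rate=.05); st(env,"lift1")
env.movel(np.array([.492,.232,.25]),R(38),rate=.2); st(env,"lift2")
for c in("scene","top"):
    p,X=cloud(c,1); cv2.imwrite(f"pics/lift_{c}.png",cv2.resize(p[40:290,110:450,::-1].astype(np.uint8),None,fx=2,fy=2))
E
```

```text
grasped t7.12 p [0.492 0.232 0.034] jaw38.0 F [0.5 0.9 1. ] M [-0.022 -0.096 -0.031] w0.0005
lift1 t7.59 p [0.4923 0.232  0.0504] jaw38.0 F [-1.2  0.4 -0. ] M [-0.029 -0.13  -0.015] w0.0003
lift2 t8.74 p [0.4914 0.2314 0.2489] jaw38.0 F [-0.  -0.  -0.2] M [-0.034 -0.108 -0.035] w0.0005
```

View pics/lift_scene.png

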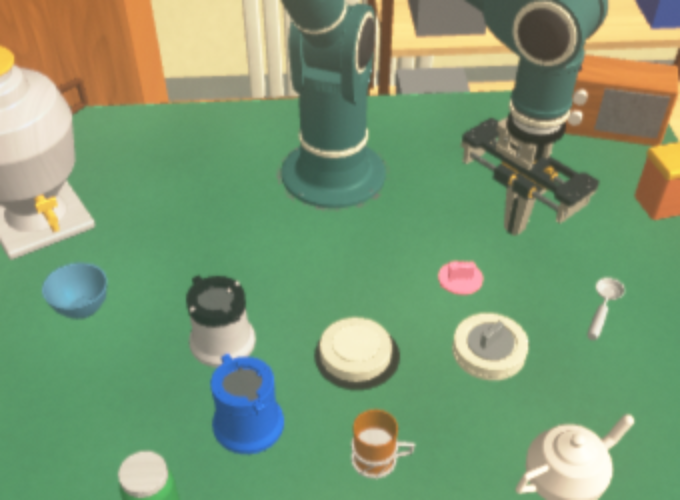

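The jaws shut to 0.5 mm and the lid is still in the mould at (490,343), so the fingers closed above the bar. I'll measure where the shut tip really is relative to the reported TCP.

```bash
python3 -W ignore - <<'E'
from hlp import *
from station import env,effector
s=st(env)
T=s["ee_pos"]
a=np.radians(38)
for c in("scene","top"):
    i=viewer.camera_info(c);q=i["rotation"].T@(T-i["eye"]);K=i["intrinsics"]
    print(c,"TCP px",K[0,0]*q[0]/-q[2]+K[0,2],K[1,2]-K[1,1]*q[1]/-q[2])
    p,X=cloud(c,2)
    d=X[...,:2]-T[:2]; j=d@[np.cos(a),np.sin(a)]; b=d@[-np.sin(a),np.cos(a)]
    m=(abs(j)<.04)&(abs(b)<.04)&(X[...,2]>.2)&(X[...,2]<.31)
    for lo in np.arange(.2,.31,.01):
        k=m&(X[...,2]>=lo)&(X[...,2]<lo+.01)
        if k.sum(): print(c,round(lo,2),k.sum(),"j",j[k].min().round(3),j[k].max().round(3),"b",b[k].min().round(3),b[k].max().round(3))
    if c=="scene":
        u,v=int(K[0,0]*q[0]/-q[2]+K[0,2]),int(K[1,2]-K[1,1]*q[1]/-q[2])
        im=p[v-50:v+50,u-50:u+50,::-1].astype(np.uint8).copy(); im=cv2.resize(im,None,fx=5,fy=5); cv2.circle(im,(250,250),4,(0,0,255),-1); cv2.imwrite("pics/tip.png",im)
    # bar again
    m=(np.hypot(X[...,0]-.49,X[...,1]-.232)<.035)&(X[...,2]>.045)&(X[...,2]<.07)
    if m.sum(): print("bar",m.sum(),X[m].mean(0).round(4), "maxz",X[m][:,2].max())
E
```

```text
t8.84 p [0.4914 0.2316 0.2488] jaw38.0 F [ 0.5 -0.2  0.9] M [-0.036 -0.138 -0.019] w0.0003
scene TCP px 364.31964346417067 160.86246351560817
scene 0.27 7 j -0.007 0.015 b -0.011 -0.009
scene 0.28 26 j -0.008 0.018 b -0.012 0.007
scene 0.29 32 j -0.01 0.019 b -0.013 0.006
scene 0.3 34 j -0.012 0.02 b -0.014 0.007
bar 55 [0.4982 0.2325 0.0543] maxz 0.05867253181385257
top TCP px 168.5789400779118 218.59095664322507
bar 83 [0.4914 0.2296 0.0568] maxz 0.06093017537940959
```

View pics/tip.png

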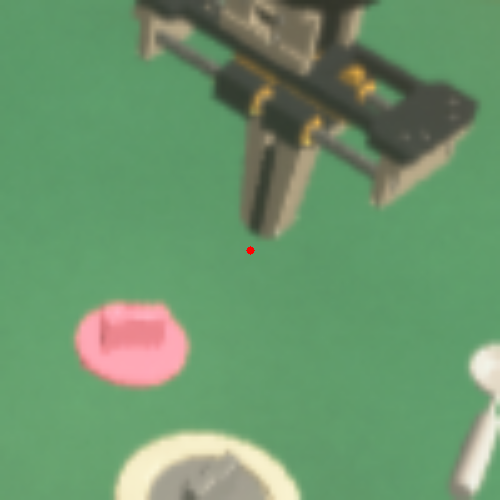

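The scene depth puts the shut tips at z≈0.272 while the TCP reads 0.249. So the real tips sit about 24 mm above the reported TCP, although x/y agree with the bar to about 1 mm. I'll reopen and go lower in steps, watching force and picture.

```bash
python3 -W ignore - <<'E'
from hlp import *
from station import env,effector
effector.release()
env.movel(np.array([.4925,.232,.04]),R(38),rate=.2); st(env,"a")
for z in (.028,.018,.012):
    env.movel(np.array([.4925,.232,z]),R(38),rate=.06); s=st(env,z)
    if abs(s["wrist_force"][2])>6: break
p,X=cloud("scene",2); cv2.imwrite("pics/low2.png",cv2.resize(p[170:250,310:410,::-1].astype(np.uint8),None,fx=6,fy=6,interpolation=cv2.INTER_CUBIC))
a=np.radians(38);d=X[...,:2]-[.4925,.232]; j=d@[np.cos(a),np.sin(a)]; b=d@[-np.sin(a),np.cos(a)]
for sg in(1,-1):
    m=(j*sg>.036)&(j*sg<.075)&(abs(b)<.02)&(X[...,2]>.034)&(X[...,2]<.09)
    print(sg,m.sum(),np.sort(X[m][:,2])[:8].round(3),j[m].min(),j[m].max())
E
```

```text
a t11.62 p [0.4932 0.2326 0.041 ] jaw38.0 F [0.4 0.4 0.7] M [-0.001 -0.136  0.003] w0.0917
0.028 t11.97 p [0.4923 0.2318 0.0278] jaw38.0 F [-0.3  0.2  0.2] M [-0.008 -0.112 -0.051] w0.0921
0.018 t12.28 p [0.4921 0.2319 0.0175] jaw38.0 F [ 0.8 -0.8  0. ] M [-0.033 -0.125  0.019] w0.0917
0.012 t12.53 p [0.4923 0.2319 0.0117] jaw38.0 F [ 0.3 -1.   0.9] M [ 0.03  -0.094  0.037] w0.0919
1 61 [0.035 0.039 0.04  0.041 0.044 0.045 0.046 0.046] 0.04235683532993869 0.06699675316788255
-1 70 [0.038 0.039 0.04  0.04  0.041 0.041 0.045 0.046] -0.057394027347744396 -0.04030527114297117
```

View pics/low2.png

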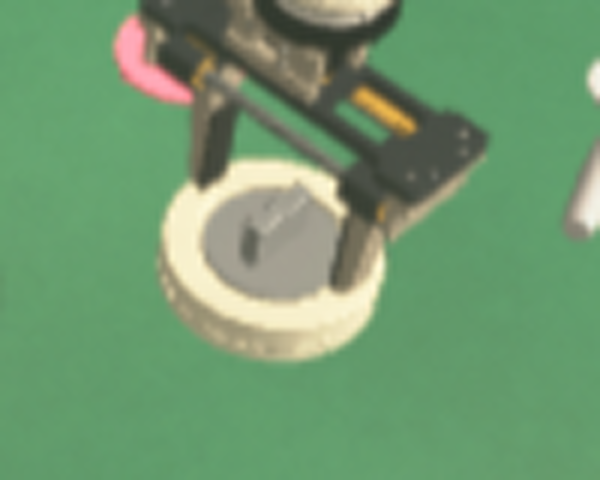

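The picture shows the tips at (207,185) and (342,288), now beside the bar and about 9 mm above the disc. I'll close here.

```bash
python3 -W ignore - <<'E'
from hlp import *
from station import env,effector
effector.grasp(squeeze=40); s=st(env,"grasped")
if .009<s["gripper_width"]<.016:
    p=s["ee_pos"]
    env.movel(np.array([.492,.232,.03]),R(38),rate=.05); st(env,"lift1")
    env.movel(np.array([.492,.232,.06]),R(38),rate=.08); st(env,"lift2")
    env.movel(np.array([.492,.232,.26]),R(38),rate=.25); st(env,"lift3")
    for c in("scene",):
        p,X=cloud(c,2); cv2.imwrite("pics/lifted.png",cv2.resize(p[110:260,300:460,::-1].astype(np.uint8),None,fx=4,fy=4)); np.savez("pics/lifted.npz",p=p,X=X)
E
```

```text
grasped t13.82 p [0.4924 0.2319 0.012 ] jaw38.0 F [ 0.2 -0.  -0.5] M [-0.054 -0.039 -0.   ] w0.0119
lift1 t14.32 p [0.4922 0.232  0.0303] jaw38.0 F [0.9 0.6 0.2] M [-0.047 -0.091  0.014] w0.0118
lift2 t14.85 p [0.4923 0.2319 0.0604] jaw38.0 F [-0.3  0.7 -1. ] M [-0.012 -0.132 -0.024] w0.0116
lift3 t15.80 p [0.4914 0.2312 0.2585] jaw38.0 F [-0.3 -0.1 -0.7] M [-0.001 -0.129 -0.054] w0.0121
```

View pics/lifted.png

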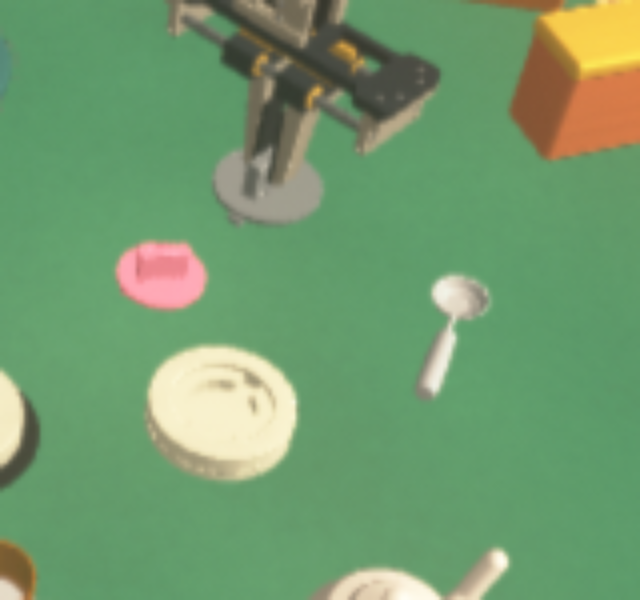

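The lid is held (width 12 mm). The mould is empty at (220,410) and the pink look-alike is untouched. I'll carry it over the collar, turned to the ears' line.

```bash
python3 -W ignore - <<'E'
from hlp import *
from station import env,effector
env.reach(np.array([.4390,-.2175,.24]),R(-54.2)); st(env,"over")
env.movel(np.array([.4390,-.2175,.165]),R(-54.2),rate=.15); s=st(env,"over2")
T=s["ee_pos"]
for c in("scene","top"):
    p,X=cloud(c,3); np.savez(f"pics/ov_{c}.npz",p=p,X=X)
    i=viewer.camera_info(c);K=i["intrinsics"]
    q=i["rotation"].T@(T-i["eye"]);u,v=int(K[0,0]*q[0]/-q[2]+K[0,2]),int(K[1,2]-K[1,1]*q[1]/-q[2])
    cv2.imwrite(f"pics/ov_{c}.png",cv2.resize(p[v-50:v+50,u-50:u+50,::-1].astype(np.uint8),None,fx=5,fy=5,interpolation=cv2.INTER_CUBIC)); print(c,u,v)
    d=np.hypot(X[...,0]-T[0],X[...,1]-T[1])
    m=(d<.055)&(X[...,2]>.155)&(X[...,2]<.2); x=X[m]
    print(c,"lid pts",m.sum())
    if m.sum()>30:
        print("zhist",np.histogram(x[:,2],np.arange(.155,.2,.005)))
E
```

```text
over t17.56 p [ 0.4397 -0.2162  0.2401] jaw-54.0 F [-0.3  0.1 -0.8] M [-0.049 -0.01  -0.005] w0.0115
over2 t18.21 p [ 0.4398 -0.217   0.1655] jaw-54.1 F [-0.1 -0.2 -0.5] M [-0.006 -0.012 -0.04 ] w0.0115
scene 215 175
scene lid pts 312
zhist (array([  0,   6,   2,   2, 181,  90,   5,  12,  14]), array([0.155, 0.16 , 0.165, 0.17 , 0.175, 0.18 , 0.185, 0.19 , 0.195,
       0.2  ]))
top 365 243
top lid pts 303
zhist (array([  0,   0,   0,   0,  34, 263,   3,   2,   1]), array([0.155, 0.16 , 0.165, 0.17 , 0.175, 0.18 , 0.185, 0.19 , 0.195,
       0.2  ]))
```

View pics/ov_scene.png

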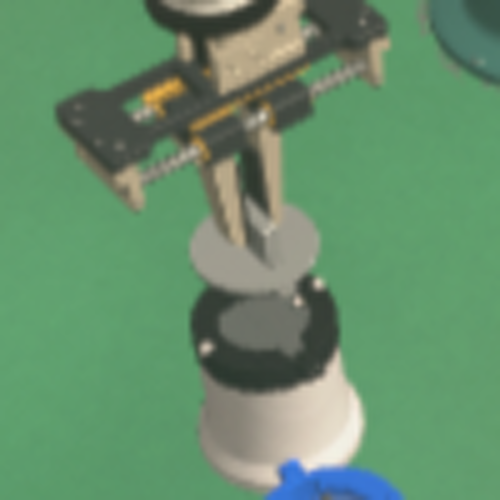

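View pics/ov_top.png

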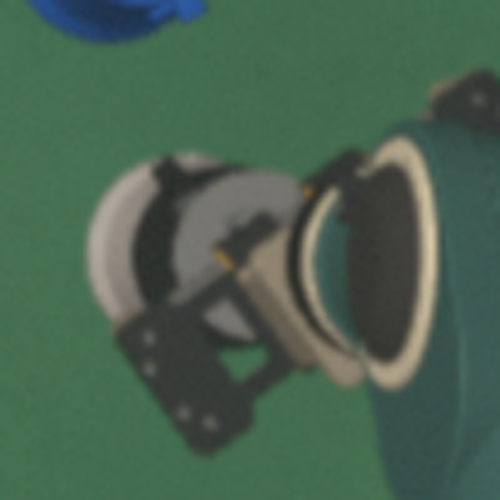

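The disc reads top z≈0.182 at TCP 0.1655 in both cameras, so home should be at TCP z≈0.1035. Next I'll fit the disc centre and bar angle in each camera and compare with the collar fit from the same camera.

```bash
python3 -W ignore - <<'E'
from hlp import *
from scipy.optimize import least_squares
T=np.array([.4398,-.217])
K={"scene":[.44361,-.21683],"top":[.43869,-.21721]}
for c in K:
    f=np.load(f"pics/ov_{c}.npz");X=f["X"];p=f["p"]
    sat=p.max(-1)-p.min(-1)
    d=np.hypot(X[...,0]-T[0],X[...,1]-T[1])
    m=(d<.06)&(X[...,2]>.172)&(X[...,2]<.188)&(sat<40)
    x=X[m][:,:2]; print(c,m.sum(),"z",np.median(X[m][:,2]))
    cc=np.array(T)
    # fixed-radius fit of outer boundary
    for it in range(8):
        a=np.arctan2(x[:,1]-cc[1],x[:,0]-cc[0]); r=np.hypot(*(x-cc).T)
        b=((a+np.pi)/(2*np.pi)*36).astype(int)
        e=np.array([x[b==k][np.argmax(r[b==k])] for k in np.unique(b)]); er=np.hypot(*(e-cc).T)
        e=e[er>.034]
        q=least_squares(lambda t:np.hypot(*(e-t).T)-.0395,cc,loss='soft_l1',f_scale=.001); cc=q.x
    print("disc",cc.round(4),"n",len(e),"res",np.abs(q.fun).mean(),"collar-disc",(np.array(K[c])-cc).round(4))
    # bar
    a=np.radians(35.8);D=X[...,:2]-cc
    m=(np.hypot(D[...,0],D[...,1])<.03)&(X[...,2]>.189)&(X[...,2]<.212)
    s=D[m]@[np.cos(a),np.sin(a)]; t=D[m]@[-np.sin(a),np.cos(a)]
    print("bar+fingers",m.sum(),s.min(),s.max(),t.min(),t.max())
E
```

```text
scene 276 z 0.17935968524862578
disc [ 0.4456 -0.2148] n 30 res 0.0008795027014174855 collar-disc [-0.002 -0.002]
bar+fingers 86 -0.01200340050955992 0.023161273699892317 -0.020129648105268492 0.02067088439945822
top 298 z 0.18144755404937046
disc [ 0.4405 -0.2164] n 20 res 0.0005492666570684629 collar-disc [-0.0018 -0.0008]
bar+fingers 15 0.01723451033793001 0.02303620612207951 -0.0052488323289279605 0.0058559898155913035
```

```bash
python3 -W ignore - <<'E'
from hlp import *
from station import env,effector
C=[.4379,-.2184]
for z in (.135,.121,.116,.112,.108,.105,.1035):
    env.movel(np.array([*C,z]),R(-54.2),rate=.08 if z>.12 else .04); s=st(env,z)
    if abs(s["wrist_force"][2])>8 or np.hypot(*s["wrist_force"][:2])>8: print("stop");break
p,X=cloud("scene",2); cv2.imwrite("pics/in.png",cv2.resize(p[150:250,165:265,::-1].astype(np.uint8),None,fx=5,fy=5,interpolation=cv2.INTER_CUBIC))
E
```

```text
0.135 t19.03 p [ 0.4378 -0.218   0.1345] jaw-54.2 F [-0.5  0.7 -0.5] M [-0.004 -0.042  0.039] w0.0113
0.121 t19.36 p [ 0.4375 -0.2182  0.1205] jaw-54.2 F [-0.3  0.6 -0.1] M [-0.053 -0.013 -0.01 ] w0.0114
0.116 t19.63 p [ 0.4378 -0.2183  0.1158] jaw-54.2 F [ 0.7  0.1 -1.3] M [ 0.008 -0.05  -0.033] w0.0117
0.112 t19.88 p [ 0.4377 -0.2183  0.1118] jaw-54.2 F [ 0.1  0.1 -0.1] M [0.034 0.03  0.055] w0.0117
0.108 t20.13 p [ 0.4377 -0.2183  0.1077] jaw-54.2 F [-0.2  0.6 -1.3] M [-0.003 -0.01   0.012] w0.0113
0.105 t20.38 p [ 0.438  -0.2184  0.105 ] jaw-54.2 F [ 0.6  0.3 -0.3] M [ 0.023 -0.011  0.016] w0.0116
0.1035 t20.63 p [ 0.4381 -0.2184  0.1041] jaw-54.2 F [-1.  -0.1  5.4] M [0.221 0.428 0.024] w0.0118
```

View pics/in.png

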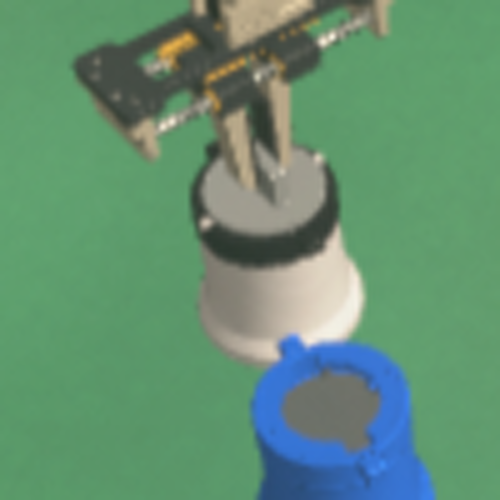

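Contact came at TCP z 0.104 with nothing felt at 0.116. The picture shows the disc flush on the collar at (265,190), so the lid is fully home. Now the twist in steps.

```bash
python3 -W ignore - <<'E'
from hlp import *
from station import env,effector
C=[.4379,-.2184]
for d in (0,8,16,24,32,39,45):
    env.movel(np.array([*C,.1045]),R(-54.2-d),rate=.02); s=st(env,d)
    if np.linalg.norm(s["wrist_force"])>20: print("stop");break
p,X=cloud("scene",3); np.savez("pics/tw.npz",p=p,X=X); cv2.imwrite("pics/tw.png",cv2.resize(p[165:225,180:260,::-1].astype(np.uint8),None,fx=8,fy=8,interpolation=cv2.INTER_CUBIC))
p,X=cloud("top",3); np.savez("pics/twt.npz",p=p,X=X); cv2.imwrite("pics/twt.png",cv2.resize(p[205:285,320:400,::-1].astype(np.uint8),None,fx=7,fy=7,interpolation=cv2.INTER_CUBIC))
E
```

```text
0 t20.98 p [ 0.438  -0.2184  0.1046] jaw-54.2 F [0.1 0.3 1.3] M [ 0.019  0.022 -0.06 ] w0.0117
8 t21.27 p [ 0.4377 -0.2188  0.1044] jaw-62.0 F [ 0.4 -1.4  0.4] M [-0.423  0.061  0.024] w0.0119
16 t21.57 p [ 0.4378 -0.2187  0.1044] jaw-69.9 F [-0.3 -1.7 -1.9] M [-0.495  0.077  0.048] w0.0117
24 t21.86 p [ 0.4377 -0.2185  0.1044] jaw-77.9 F [-1.3 -2.3 -1.5] M [-0.524  0.117  0.088] w0.0118
32 t22.15 p [ 0.4377 -0.2184  0.1044] jaw-85.9 F [-0.7 -1.9 -1.2] M [-0.545  0.204  0.113] w0.0116
39 t22.43 p [ 0.4378 -0.2183  0.1044] jaw-92.9 F [-0.7 -2.1 -1.2] M [-0.413  0.252  0.088] w0.0111
45 t22.68 p [ 0.4378 -0.2183  0.1045] jaw-98.9 F [-1.  -1.2 -1.5] M [-0.352  0.297  0.107] w0.0112
```

View pics/tw.png

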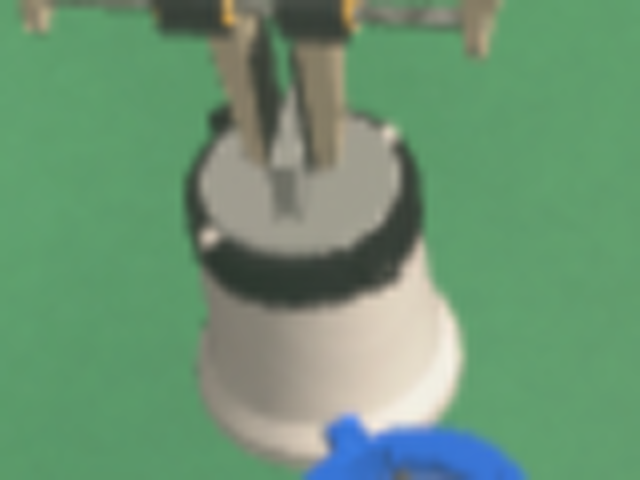

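View pics/twt.png

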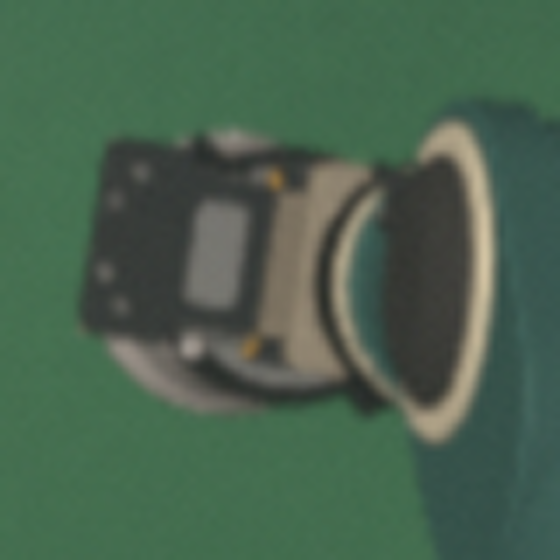

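The scene crop shows the bar's near end at (286,195) pointing toward the camera between the fingers. The disc is flush and the studs at (208,238) and (390,132) lie about 45° to either side. I'll check the lid's actual angle from the bar end against the fixed ear/stud line.

```bash
python3 -W ignore - <<'E'
from hlp import *
from station import env
from scipy.optimize import least_squares
f=np.load("pics/tw.npz");X=f["X"];p=f["p"];T=np.array([.4436,-.2168])
d=np.hypot(X[...,0]-T[0],X[...,1]-T[1]);m=(d<.06)&(X[...,2]>.1135)&(X[...,2]<.123)&(p.sum(-1)>330)
x=X[m][:,:2];cc=T.copy()
for it in range(8):
    a=np.arctan2(x[:,1]-cc[1],x[:,0]-cc[0]); r=np.hypot(*(x-cc).T); b=((a+np.pi)/(2*np.pi)*36).astype(int)
    e=np.array([x[b==k][np.argmax(r[b==k])] for k in np.unique(b)]); er=np.hypot(*(e-cc).T); e=e[(er>.034)&(er<.043)]
    cc=least_squares(lambda t:np.hypot(*(e-t).T)-.0395,cc,loss='soft_l1',f_scale=.001).x
print("disc",cc,len(e),"z",np.median(X[m][:,2]))
D=X[...,:2]-cc
# bar end beyond pads
m=(X[...,2]>.121)&(X[...,2]<.15)&(D[...,0]>.0125)&(D[...,0]<.03)&(abs(D[...,1])<.02)
print(m.sum()); print(np.c_[D[m]*1000,X[m][:,2]*1000].round(1))
z=X[m]; print("mean dir deg",np.degrees(np.arctan2(D[m][:,1].mean(),D[m][:,0].mean())), "mid",(D[m].min(0)+D[m].max(0))/2)
st(env)
E
```

```text
disc [ 0.44292153 -0.21647825] 28 z 0.11776672302223262
33
[[ 1.280e+01 -2.600e+00  1.493e+02]
 [ 1.690e+01 -5.600e+00  1.493e+02]
 [ 1.510e+01 -2.800e+00  1.472e+02]
 [ 1.690e+01  6.000e-01  1.489e+02]
 [ 1.320e+01  3.100e+00  1.448e+02]
 [ 1.820e+01 -9.000e+00  1.464e+02]
 [ 2.150e+01 -5.400e+00  1.496e+02]
 [ 1.930e+01 -2.700e+00  1.471e+02]
 [ 2.060e+01  6.000e-01  1.482e+02]
 [ 1.670e+01  3.100e+00  1.439e+02]
 [ 2.380e+01 -5.600e+00  1.475e+02]
 [ 2.340e+01 -2.600e+00  1.469e+02]
 [ 2.130e+01  2.000e-01  1.444e+02]
 [ 1.850e+01  2.900e+00  1.413e+02]
 [ 2.050e+01 -6.600e+00  1.395e+02]
 [ 2.270e+01 -3.200e+00  1.416e+02]
 [ 2.450e+01  1.000e-01  1.432e+02]
 [ 2.040e+01  2.600e+00  1.387e+02]
 [ 2.100e+01 -7.100e+00  1.355e+02]
 [ 2.220e+01 -3.800e+00  1.366e+02]
 [ 2.340e+01 -5.000e-01  1.376e+02]
 [ 2.090e+01  2.200e+00  1.347e+02]
 [ 2.160e+01 -7.500e+00  1.316e+02]
 [ 2.410e+01 -4.000e+00  1.341e+02]
 [ 2.430e+01 -9.000e-01  1.340e+02]
 [ 2.080e+01  1.700e+00  1.300e+02]
 [ 1.650e+01 -8.800e+00  1.215e+02]
 [ 2.300e+01 -4.700e+00  1.283e+02]
 [ 2.290e+01 -1.600e+00  1.279e+02]
 [ 2.070e+01  1.200e+00  1.254e+02]
 [ 2.120e+01 -8.600e+00  1.220e+02]
 [ 2.100e+01 -5.500e+00  1.216e+02]
 [ 2.150e+01  8.000e-01  1.216e+02]]
mean dir deg -6.800429348364221 mid [ 0.01865159 -0.00292517]
 t22.98 p [ 0.4378 -0.2183  0.1044] jaw-99.1 F [-1.3  0.4  0.1] M [-0.227  0.34   0.127] w0.0115
```

The bar end lies at about -7 to -8° in the picture, good to about 2.5°. The jaw says -9.1°, and the ears are at 35.7°, so the twist is 43–45°. I'll take one last look at the whole table, then hand in.

```bash
python3 -W ignore - <<'E'
from hlp import *
from station import env
st(env); p,d=viewer.read_camera("scene"); cv2.imwrite("pics/final.png",p[:,:,::-1])
E
```

```text
t22.98 p [ 0.4378 -0.2183  0.1044] jaw-99.1 F [-1.3  0.4  0.1] M [-0.227  0.34   0.127] w0.0115
```

View pics/final.png

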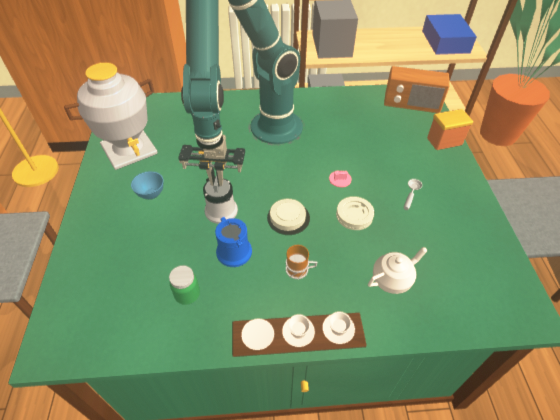

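The lid is held in the steel grinder at (218,190). The bystanders are at the same pixels as in the first picture: other half (288,215), cup (298,262), teapot (395,272), jar (184,285), bowl (148,187), spoon (412,190), pink lid (340,179).

```bash
python3 -c "
from station import workorder
print(workorder.finish_job())"
```

```text
the job is handed in; nothing more can be done
None
```

The grey lid is in the steel grinder's collar, twisted clockwise to about 45°, and still held at a 40 N grip. I handed the job in at about 23 s of robot time.

- **First grasp missed:** the fingers shut above the bar because the real tips sit about 24 mm above the reported TCP. I measured the offset in the scene camera, went lower and gripped the bar (width 12 mm).
- **Lid home:** it met nothing on the way down past the height where unentered lugs would have stopped it. It made contact at TCP z 0.104, and the disc looked flush on the collar. A depth fit put the disc's top at 0.118 m, against 0.120 m expected.
- **Twist angle:** the jaws read 44.9° from the ears. The bar's end in the scene picture suggested about 43°, which agrees within that measurement's 2.5° or so. The spring pushed back with about 0.11–0.13 N m, near the 0.15 N m given for half-way, and no lock click was felt.
- **Cameras:** scene and top disagree by about 5 mm in x, so I lined the lid up with the collar by comparing them within the same camera.
- **Bystanders:** by eye, they stand where they were in the first picture.

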